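# Clear and flip open the vial box lid

### The arm

A 7-joint arm with a two-finger parallel gripper is mounted at the origin on the work surface. World frame = base frame: x ahead of the robot, y to its left, z up, the work surface at z = 0. Lengths are in m, angles in rad, forces in N, time in s.
With the tool pointing down it reaches from about 0.4 to 0.9 m from the base axis. Payload 5.6 kg.
Tool frame: the origin (TCP) lies on the front face of the gripper's body, between the roots of the fingers; the fingertips stand 88 mm ahead of it and the grasp point (between the pads) lies 69 mm ahead of it (manip.hold_point_z is the z of the grasp point in the tool frame, in m); z points along the fingers, x is the direction in which the jaws open and shut, and the axes are right-handed (so a half turn about z gives the same grasp; the last joint's range is limited). The gripper opens to 92 mm and grips with 3 to 60 N. Pads are 20 mm wide; open, the fingers measure 128 mm over their backs; the gripper's body (75 mm by 189 mm) begins 69 mm behind the grasp point.
Start: joints at [1.252, 0.468, -0.012, 1.603, 0.006, 1.071, -0.056], TCP at [0.177, -0.625, 0.303] pointing down, gripper open.
Joint ranges: [-2.53, 2.53], [-0.31, 2.02], [-1.57, 1.55], [0.28, 2.44], [-1.29, 4.43], [0.15, 1.84], [-2.92, 2.92]. Speed limits (rad/s): [2.57, 2.57, 3.14, 3.14, 3.14, 3.14, 3.14].

### API

Orientations are given as a unit quaternion [w, x, y, z].
In Python, from station import manip gives the robot as it stands.
- The arm moves only by the tool arm_command, never from a script. Its argument "increments" is a list of rows, each an object with "xyz": the shift along the tool's x, y, z in m, a list of three; "angular": the turn, a rotation vector about the tool's x, y, z in degrees, a list of three; "hand": the opening, from 0 (shut) to 1 (fully open). In form: [{"xyz": [dx, dy, dz], "angular": [wx, wy, wz], "hand": hand}, ...]. A call has 1 to 5 rows; each row is the pose to reach, as a shift and turn from the pose measured when the call began, along the tool's axes at that moment; what a row does not reach only later rows make up. A row lasts 1/10 s, in which the tool goes at most 50 mm and 8.59 degrees, less where a joint would pass 70% of its speed; a pose out of reach is approached as far as the arm can. A call with a gripper value outside its range is refused whole. The fingers move at their own pace and stop on an object; "squeeze" is the grip in N (left out, the last holds). Time passes only in rows, so rows that repeat a pose let the fingers close. It gives the time, the measured TCP pose, the force and the opening at its end, in the units of the state.
- manip.sense(): the state, without advancing time (a new reading comes with each control period).
- manip.read_camera(name): name is "side" or "top"; returns a dict with "frame" (384x512x3 uint8, red, green, blue), "fx", "fy", "cx", "cy" (pixels), "k1" (the pictures are not rectified: a ray, as slopes to the right and down, at radius r is drawn at 1 + k1 r^2 times it, then the intrinsics apply), "position" and "rotation" of the camera in the world. Camera axes: x right, y down, z forward; pixel columns grow to the right and rows downward; lengths in m; the calibration is good to about 2 mm. A picture is of the moment at which its call begins. There is no depth.
- manip.hand_in(): hands the job in, once; it reports no verdict.
The state is a dict: "clock": time; "joint_pos": joint angles; "qd": joint speeds; "joint_torque": joint torques, N m; "tool_pos": TCP position; "tool_rot": TCP orientation; "ft_force": force on the tool from outside, world axes, zero at the start; "moment": the same for the moment, N m; "opening": finger opening in m.
Only numpy, scipy, OpenCV 4.12 (cv2) and the standard library are available. Lean on these libraries where they do the work, as an engineer would, in place of code of your own. Each camera call takes 0.05 s, during which the arm holds its last target.

### The job

Open the vial box for the next round of injections, touching things only with the fingertips or the outside of the fingers. First, with the lid still shut, gently push the carton that lies on the lid sideways until it is fully on the raised deck beside the box, sliding it flat without squeezing or lifting it. Then put the fingertips under the lid's front tab, push the lid up and gently over past upright, so that it falls back and stays fully open by its own weight, with the carton still on the deck and everything else left where it was.

Things in the scene. Friction and masses are not known exactly. Their poses are not given: they have to be found in the camera images.
- vial_box: Grey plastic box, fixed to the table, 110 mm (x) by 130 mm (y) by 70 mm high. Origin at the centre of its underside, on the table. Its x axis points from the front (tab side, towards the robot) to the back (hinge side), y to its left, z up. Covered by a white lid plate of 110 by 130 mm, 6 mm thick, whose top lies 76.5 mm above the table when shut. The plate has no skirt and no latch.
- lid (a joint): Angle of the lid, rad: 0 shut, pi/2 upright, 1.95 fully open against its stop. The hinge line runs along the box's y at box x = +55 mm, height 70.5 mm. The hinge turns freely: let go short of upright the lid (140 g) falls shut, past it (from about 1.65 rad) it falls open to the stop.
- tab_tip (a point): Middle of the top edge of the lid's front tab; moves with the lid. The tab, 50 mm wide, 5 mm thick, slopes forwards and up at 45 degrees: root at box x = -55 mm, 73 mm up; top edge at box x = -77 mm, 97 mm up (lid shut). Free space below it. Touch its underside or edge lightly (tilted fingers best), then raise it along its arc round the hinge, 1 to 2 N; a level shove jams.
- deck: Fixed grey bench-like riser with a flat top of 110 mm (x) by 130 mm (y), 75 mm above the table, hence 1.5 mm below the lid's top, standing 4 mm beside the vial box on its left or right, same yaw as the box. Origin at the centre of its underside, on the table.
- carton_center (a point): Centre (half-way up) of a loose white carton with a blue band, 70 mm (its x) by 60 mm (its y) by 35 mm high, about 80 to 170 g, lying flat on the shut lid at the start.
- discard_tray: Bystander: loose open steel tray, 110 by 110 mm, 40 mm high, on the side of the box that has no deck. Origin at the centre of its underside.
- vial: Bystander: loose glass vial standing in front of the box, 28 mm across, 55 mm high. Origin at the centre of its underside.
- tape_roll: Bystander: loose white roll lying flat in front of the box, 50 mm across, 22 mm high. Origin at the centre of its underside.
- gel_pump: Bystander: loose clear pump bottle with black pump, 76 mm across, 181 mm high, to the robot's left. Origin at the centre of its underside.

How it is judged:
By the outcome, as a careful person would: the job done as asked, in the order asked, and still so for the second after the job is handed in, with the robot touching nothing.
It also fails if it takes over 58 s, if anything falls off the work surface, if the arm or the gripper's body presses on something with over 40 N, if the wrist force passes 120 N, or if a joint passes its speed limit or range.

## Working session

There is one attempt and no reset: what is moved stays moved. The work goes in short steps, Python scripts to look and compute and a tool call to move; the robot and the scene stay as the last step left them, time stands still between calls to the robot, and variables do not carry over. Pictures are saved under pics/ and viewed, and the job is handed in when it is done.

Besides the shell and the picture viewer there is one more tool, called after "Emit:" by a JSON object that holds its "fn" and its "kwargs". arm_command: Moves the arm, as the interface text tells. Its arguments: {"type":"object","properties":{"increments":{"type":"array"},"squeeze":{"type":"number"}},"required":["increments"]}

```bash
ls; mkdir -p pics
python3 - <<'E'
from station import manip
import cv2
print(manip.sense())
for n in("side","top"):
    c=manip.read_camera(n); f=c.pop("frame"); print(n,c)
    cv2.imwrite(f"pics/{n}0.png",cv2.resize(f[:,:,::-1],(800,600),interpolation=cv2.INTER_CUBIC))
    cv2.imwrite(f"raw_{n}0.png",f[:,:,::-1])
E
```

```text
pics
{'clock': 0.0, 'joint_pos': array([ 1.25200311,  0.46837789, -0.01162046,  1.6036078 ,  0.00601436,
        1.07140367, -0.05628027]), 'qd': array([-0.00094709, -0.00086206,  0.00023966,  0.00074964,  0.00088656,
        0.00200049,  0.00131333]), 'joint_torque': array([ 3.77534807e-04, -5.20574105e+01, -1.18733133e-02, -2.43752646e+01,
       -5.65920922e-02,  1.72479782e-02,  1.62582087e-04]), 'tool_pos': array([ 0.1768357 , -0.62504152,  0.30174631]), 'tool_rot': array([-4.79041668e-04,  7.97586488e-01, -6.03203960e-01, -7.39502796e-04]), 'ft_force': array([-0.04324042,  0.08162699,  0.74465299]), 'moment': array([-0.03074517, -0.03442064, -0.00948678]), 'opening': 0.09175501412611377}
side {'fx': 351.1067443792597, 'fy': 351.1067443792597, 'cx': 258.63918204430587, 'cy': 190.4148401088919, 'k1': -0.02384003300570049, 'position': array([ 0.20072114, -0.44790592,  0.49379891]), 'rotation': array([-0.47705997,  0.83990282, -0.22271183,  0.13181985])}
top {'fx': 373.3915344270352, 'fy': 373.3915344270352, 'cx': 259.9171312881581, 'cy': 196.65598140192643, 'k1': -0.024611967119096925, 'position': array([0.354008  , 0.10654123, 0.91055895]), 'rotation': array([-0.08270578,  0.71716499, -0.68774072,  0.07646457])}
```

View pics/side0.png

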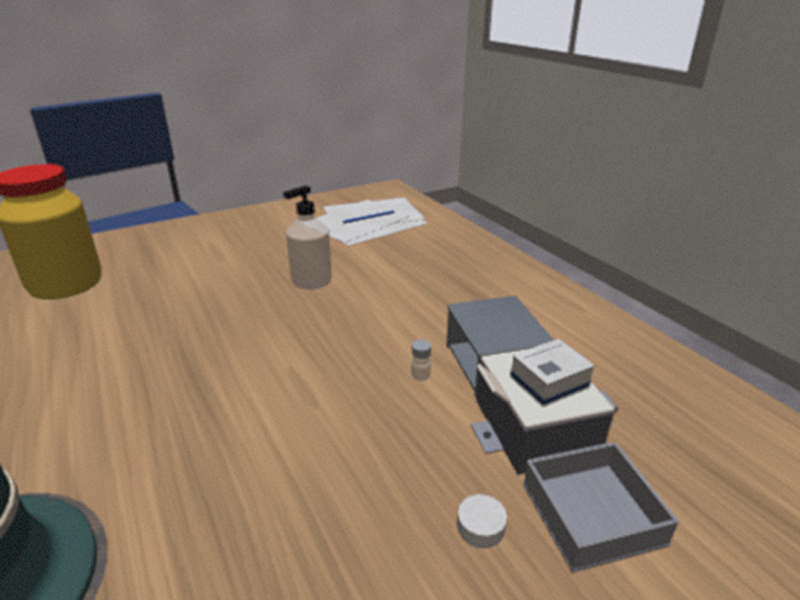

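View pics/top0.png

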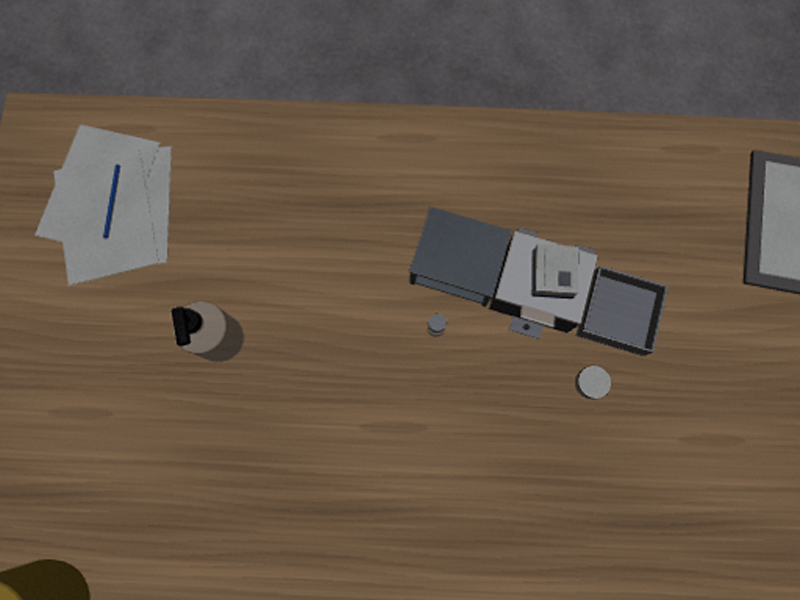

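```bash
cat > h.py <<'E'
import numpy as np, cv2
from scipy.spatial.transform import Rotation as R
def rot(q): return R.from_quat([q[1],q[2],q[3],q[0]])
import pickle
def cam(n):
    return pickle.load(open(f"cam_{n}.pkl","rb"))
def K(c): return np.array([[c["fx"],0,c["cx"]],[0,c["fy"],c["cy"]],[0,0,1.]])
def D(c): return np.array([c["k1"],0,0,0,0.])
def ray(c,uv):
    p=cv2.undistortPoints(np.array([[uv]],float),K(c),D(c))[0,0]
    return rot(c["rotation"]).apply([p[0],p[1],1.])
def at_z(c,uv,z):
    d=ray(c,uv); o=np.array(c["position"]); return o+d*(z-o[2])/d[2]
def proj(c,P):
    P=np.atleast_2d(P); q=rot(c["rotation"]).inv()
    return cv2.projectPoints(q.apply(P-np.array(c["position"])).reshape(-1,1,3),np.zeros(3),np.zeros(3),K(c),D(c))[0][:,0]
E
python3 - <<'E'
from station import manip
import cv2,pickle
for n in("side","top"):
    c=manip.read_camera(n); f=c["frame"]; pickle.dump(c,open(f"cam_{n}.pkl","wb"))
    if n=="top": x0,y0,w,h=250,120,180,135
    else: x0,y0,w,h=250,170,200,150
    s=4.4 if n=="top" else 4
    cv2.imwrite(f"pics/{n}_c1.png",cv2.resize(f[y0:y0+h,x0:x0+w,::-1],None,fx=4,fy=4,interpolation=cv2.INTER_CUBIC))
from h import *
print(proj(cam("top"),[[0,0,0],[0.5,0,0]]))
E
```

```text
[[303.43572724 449.42106756]
 [307.18191586 223.43482213]]
```

View pics/side_c1.png

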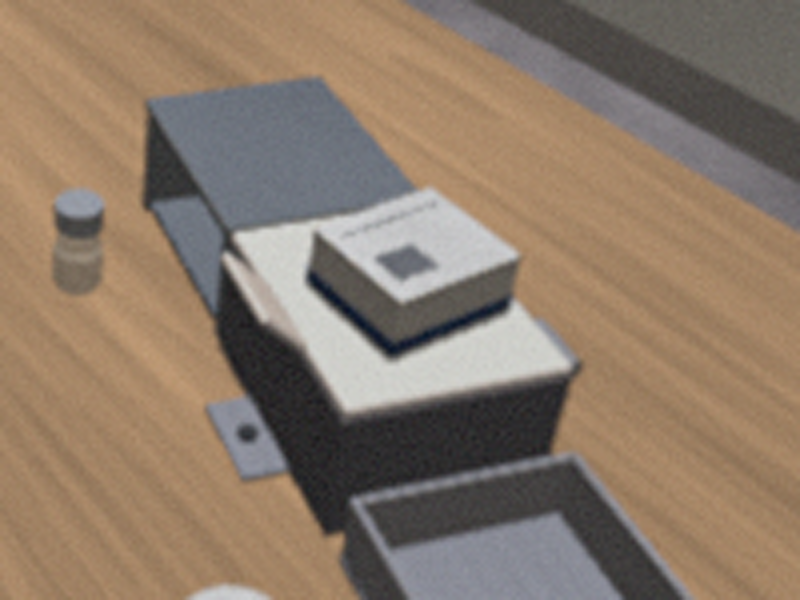

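View pics/top_c1.png

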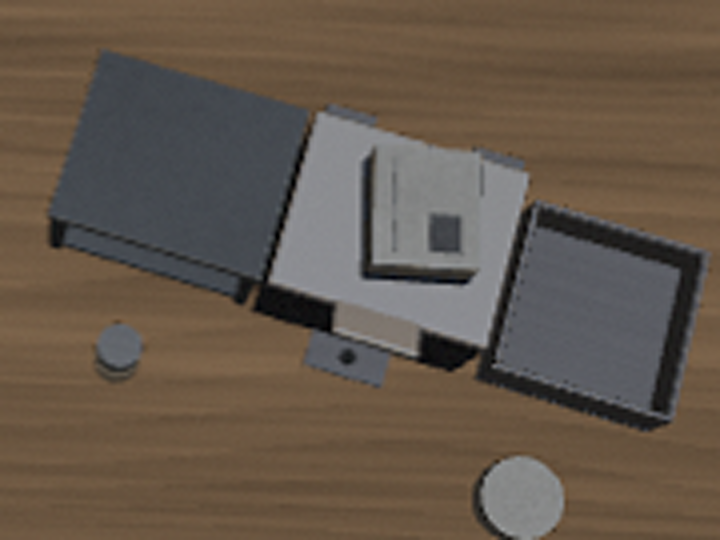

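```bash
cat > fit.py <<'E'
from h import *
from scipy.optimize import least_squares
t,s=cam("top"),cam("side")
T=lambda *p:np.array(p)/4+[250,120]
S=lambda *p:np.array(p)/4+[250,170]
def W(p,L):
    L=np.array(L,float);r=R.from_euler("z",p[2]);o=r.apply(L);o[:,:2]+=p[:2];return o
def fit(p0,obs,name):
    def f(p):
        return np.concatenate([(proj(c,W(p,L))-uv).ravel() for c,L,uv in obs])
    r=least_squares(f,p0,loss="soft_l1");print(name,r.x[:2].round(4),np.degrees(r.x[2]).round(1));print(f(r.x).reshape(-1,2).round(1).tolist());return r.x
z=.0765;a,b=.055,.065
box=fit([.5,-.1,-.2],[(t,[[a,b,z],[a,-b,z],[-a,-b,z],[-a,b,z],[-.077,.025,.097],[-.077,-.025,.097]],T((317,110),(530,175),(485,348),(268,290),(332,328),(418,356))),
 (s,[[-a,b,z],[-a,-b,z],[a,-b,z],[-a,-b,0],[-.077,.025,.097],[-.077,-.025,.097]],S((233,232),(345,415),(575,372),(328,532),(225,253),(268,322)))],"box")
z=.1115;z0=.0765;a,b=.035,.03
car=fit([.5,-.1,0],[(t,[[a,b,z],[a,-b,z],[-a,-b,z],[-a,b,z]],T((373,145),(483,153),(477,270),(369,265))),
 (s,[[-a,b,z],[a,b,z],[a,-b,z],[-a,-b,z],[-a,-b,z0],[a,-b,z0],[-a,b,z0]],S((315,238),(430,190),(518,258),(403,300),(397,353),(510,305),(310,280)))],"carton")
a,b,z=.055,.065,.075
deck=fit([.5,.05,-.2],[(t,[[a,b,z],[a,-b,z],[-a,-b,z],[-a,b,z]],T((101,50),(308,110),(265,282),(50,217))),(s,[[-a,b,z],[a,b,z]],S((150,103),(320,78)))],"deck")
d=R.from_euler("z",-box[2])
for n,q in(("carton",car),("deck",deck)):
    print(n,"in box",d.apply([q[0]-box[0],q[1]-box[1],0]).round(4),np.degrees(q[2]-box[2]).round(1))
print("tape",at_z(t,T((520,497))[0],.022),"vial",at_z(t,T((118,345))[0],.055))
for uv in((535,205),(705,253),(670,418),(480,375)): print("tray",at_z(t,T(uv)[0],.04).round(3))
for uv in((200,328),(185,325)): print("pump",at_z(t,np.array(uv)*.64,.13).round(3))
E
python3 fit.py
```

```text
box [ 0.6032 -0.0904] -15.0
[[0.5, -0.8], [0.7, -1.3], [1.0, -0.7], [0.3, -2.8], [0.3, -0.1], [0.6, -0.5], [-1.0, -0.1], [-0.1, -0.6], [-0.2, -1.2], [-1.2, 1.7], [-1.2, 0.2], [-1.3, 0.2]]
carton [ 0.606  -0.0965] -1.4
[[0.6, -1.4], [-0.3, -1.7], [1.2, -1.0], [1.1, -1.5], [-0.6, -2.7], [-0.2, -1.0], [0.9, -1.0], [-0.5, 0.5], [-1.8, 2.8], [-0.7, 2.5], [-1.4, 1.8]]
deck [0.6359 0.0375] -15.0
[[0.9, -0.5], [1.6, -0.2], [0.0, -0.2], [-0.1, -0.1], [-2.4, -0.7], [-0.8, -0.4]]
carton in box [ 0.0043 -0.0052  0.    ] 13.7
deck in box [-0.0016  0.132   0.    ] 0.1
tape [ 0.4536032 -0.1711749  0.022    ] vial [0.52905879 0.07165213 0.055     ]
tray [ 0.629 -0.18   0.04 ]
tray [ 0.603 -0.282  0.04 ]
tray [ 0.502 -0.256  0.04 ]
tray [ 0.523 -0.144  0.04 ]
pump [0.492 0.398 0.13 ]
pump [0.496 0.419 0.13 ]
```

```bash
cat > plan.py <<'E'
# usage: plan.py mode tilt  bx by z [tilt bx by z ...] ; fingertip midpoint in box frame; mode p: tool x along box x, l: tool x along box y
import sys
from h import *
from station import manip
B=np.array([.6032,-.0904,0]);RB=R.from_euler("z",-15,degrees=True)
st=manip.sense();p=np.array(st["tool_pos"]);q=rot(st["tool_rot"])
def toolrot(mode,tilt):
    z=np.array([np.sin(np.radians(tilt)),0,-np.cos(np.radians(tilt))])
    if mode[0]=="p": x=np.array([1.,0,0])
    else: x=np.array([0,1. if mode[-1]=="+" else -1.,0])
    x=x-z*(x@z);x/=np.linalg.norm(x)
    return RB*R.from_matrix(np.c_[x,np.cross(z,x),z])
tip=RB.inv().apply(p+q.apply([0,0,.088])-B); zz=RB.inv().apply(q.apply([0,0,1]));xx=RB.inv().apply(q.apply([1,0,0]))
print("t",round(st["clock"],2),"tip box",tip.round(4),"z",zz.round(3),"x",xx.round(3),"F box",RB.inv().apply(st["ft_force"]).round(2),"open",round(st["opening"],4))
print("q",np.round(st["joint_pos"],2))
if len(sys.argv)>2:
    m=sys.argv[1];a=[float(v) for v in sys.argv[2:]]
    for i in range(0,len(a),4):
        r=toolrot(m,a[i]);w=B+RB.apply(a[i+1:i+4])-r.apply([0,0,.088])
        print("xyz",q.inv().apply(w-p).round(4).tolist(),"ang",np.degrees((q.inv()*r).as_rotvec()).round(2).tolist())
E
python3 plan.py p 0 .004 -.085 .17
```

```text
t 0.2 tip box [-0.2734 -0.6268  0.2141] z [-0.001  0.001 -1.   ] x [ 0.512 -0.859 -0.001] F box [ 0.41 -0.65  0.07] open 0.0921
q [ 1.25  0.47 -0.01  1.6   0.01  1.07 -0.06]
xyz [-0.3234, -0.5157, 0.0444] ang [-0.03, 0.06, -59.2]
```

Emit:
{"fn": "arm_command", "kwargs": {"increments": [{"xyz":[-0.323,-0.516,0.0],"angular":[0,0,-59.2],"hand":0.42},{"xyz":[-0.323,-0.516,0.0],"angular":[0,0,-59.2],"hand":0.42},{"xyz":[-0.323,-0.516,0.0],"angular":[0,0,-59.2],"hand":0.42},{"xyz":[-0.323,-0.516,0.0],"angular":[0,0,-59.2],"hand":0.42},{"xyz":[-0.323,-0.516,0.0],"angular":[0,0,-59.2],"hand":0.42}]}}

```text
clock: 0.7
tool_pos: [0.3457, -0.4384, 0.3027]
tool_rot: [-0.0, 0.964, -0.266, -0.0]
ft_force: [0.4, -0.1, -0.4]
opening: 0.0541
```

```bash
python3 plan.py p 0 .004 -.085 .17
```

```text
t 0.7 tip box [-0.1587 -0.4027  0.2147] z [-0.  0. -1.] x [ 0.962 -0.274 -0.   ] F box [ 0.47 -0.01 -0.39] open 0.0541
q [ 1.05  0.33 -0.25  1.82  0.1   1.    0.22]
xyz [0.0695, -0.3502, 0.0448] ang [-0.02, 0.02, -15.89]
```

Emit:
{"fn": "arm_command", "kwargs": {"increments": [{"xyz":[0.07,-0.35,0.01],"angular":[0,0,-15.9],"hand":0.42},{"xyz":[0.07,-0.35,0.01],"angular":[0,0,-15.9],"hand":0.42},{"xyz":[0.07,-0.35,0.01],"angular":[0,0,-15.9],"hand":0.42},{"xyz":[0.07,-0.35,0.01],"angular":[0,0,-15.9],"hand":0.42},{"xyz":[0.07,-0.35,0.01],"angular":[0,0,-15.9],"hand":0.42}]}}

```text
clock: 1.2
tool_pos: [0.5133, -0.2533, 0.2958]
tool_rot: [-0.0, 0.991, -0.131, -0.0]
ft_force: [-0.8, -0.9, -0.2]
opening: 0.039
```

```bash
python3 plan.py p 0 .004 -.085 .15
```

```text
t 1.2 tip box [-0.0447 -0.1806  0.2078] z [-0.  0. -1.] x [ 1. -0. -0.] F box [-0.56 -1.07 -0.22] open 0.039
q [ 0.72  0.38 -0.4   1.78  0.17  1.01 -0.01]
xyz [0.0487, -0.0956, 0.0578] ang [-0.01, 0.01, -0.02]
```

Emit:
{"fn": "arm_command", "kwargs": {"increments": [{"xyz":[0.048,-0.095,0.03],"angular":[0,0,0],"hand":0.42},{"xyz":[0.048,-0.095,0.058],"angular":[0,0,0],"hand":0.42},{"xyz":[0.048,-0.095,0.058],"angular":[0,0,0],"hand":0.42},{"xyz":[0.048,-0.095,0.058],"angular":[0,0,0],"hand":0.42}]}}

```text
clock: 1.6
tool_pos: [0.5847, -0.1699, 0.2351]
tool_rot: [-0.002, 0.992, -0.128, -0.002]
ft_force: [-0.2, 0.1, -0.1]
opening: 0.0384
```

```bash
python3 plan.py p 0 .004 -.085 .088
cat > look.py <<'E'
import sys
from h import *
from station import manip
# look.py cam x0 y0 w h scale out  [box pts drawn after]
n=sys.argv[1];x0,y0,w,h=map(int,sys.argv[2:6]);s=float(sys.argv[6])
c=manip.read_camera(n);f=np.ascontiguousarray(c["frame"][y0:y0+h,x0:x0+w,::-1])
pickle.dump(c,open(f"cam_{n}.pkl","wb"))
cv2.imwrite("pics/"+sys.argv[7]+".png",cv2.resize(f,None,fx=s,fy=s,interpolation=cv2.INTER_CUBIC))
E
python3 look.py side 250 140 200 150 4 side_2
```

```text
t 1.6 tip box [ 0.0023 -0.0813  0.1471] z [-0.005  0.002 -1.   ] x [ 1.     0.006 -0.004] F box [-0.25  0.05 -0.09] open 0.0384
q [ 0.53  0.51 -0.4   1.74  0.24  0.94 -0.22]
xyz [0.0016, 0.0036, 0.0591] ang [-0.14, 0.26, 0.32]
```

View pics/side_2.png

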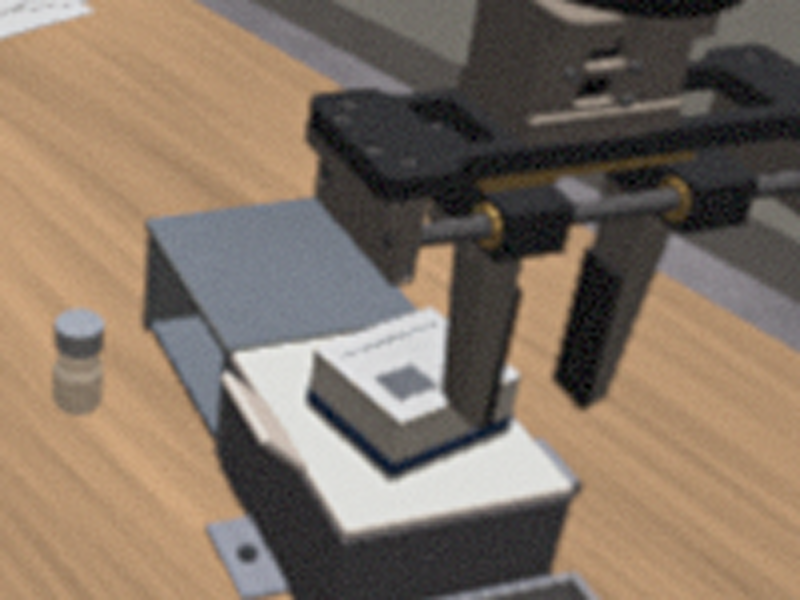

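Emit:
{"fn": "arm_command", "kwargs": {"increments": [{"xyz":[0.002,0.002,0.03],"angular":[0,0,0],"hand":0.42},{"xyz":[0.002,0.003,0.055],"angular":[0,0.2,0.3],"hand":0.42},{"xyz":[0.002,0.003,0.059],"angular":[0,0.2,0.3],"hand":0.42},{"xyz":[0.002,0.003,0.059],"angular":[0,0.2,0.3],"hand":0.42}]}}

```text
clock: 2.05
tool_pos: [0.5846, -0.1773, 0.1779]
tool_rot: [-0.0, 0.991, -0.133, 0.0]
ft_force: [0.6, 0.1, 0.1]
opening: 0.039
```

```bash
python3 plan.py p 0 .004 -.085 .088 0 .003 .09 .088;python3 look.py top 250 120 180 135 4 top_2; python3 look.py side 250 140 200 150 4 side_3
```

```text
t 2.05 tip box [ 0.0046 -0.0887  0.0899] z [ 0.  0. -1.] x [ 1.    -0.005  0.   ] F box [0.59 0.28 0.1 ] open 0.039
q [ 0.52  0.59 -0.37  1.77  0.27  0.83 -0.25]
xyz [-0.0006, -0.0037, 0.0019] ang [-0.0, -0.01, -0.26]
xyz [-0.0023, -0.1787, 0.0019] ang [-0.0, -0.01, -0.26]
```

View pics/side_3.png

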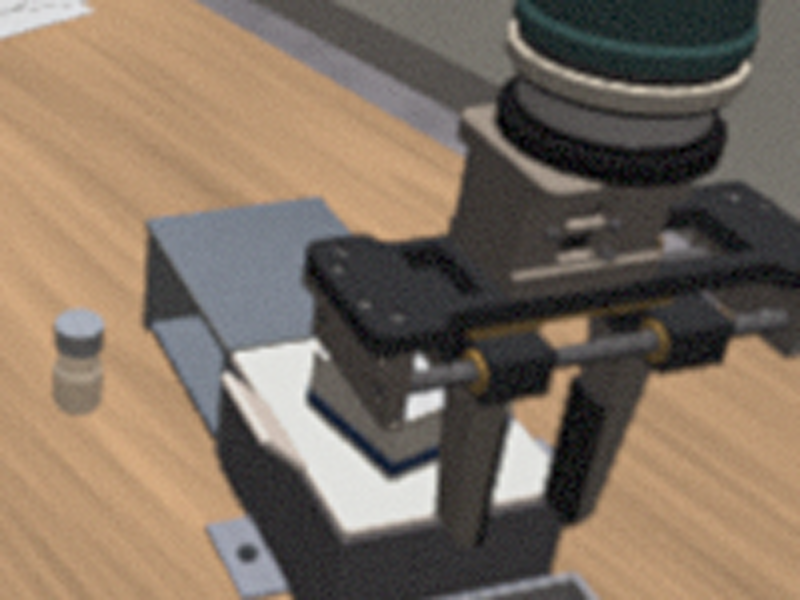

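Emit:
{"fn": "arm_command", "kwargs": {"increments": [{"xyz":[0,-0.01,0.001],"angular":[0,0,-0.3],"hand":0.42},{"xyz":[0,-0.02,0.001],"angular":[0,0,-0.3],"hand":0.42},{"xyz":[0,-0.026,0.001],"angular":[0,0,-0.3],"hand":0.42},{"xyz":[0,-0.032,0.001],"angular":[0,0,-0.3],"hand":0.42},{"xyz":[0,-0.038,0.001],"angular":[0,0,-0.3],"hand":0.42}]}}

```text
clock: 2.65
tool_pos: [0.5959, -0.1393, 0.1784]
tool_rot: [0.0, 0.992, -0.129, 0.002]
ft_force: [-0.0, -0.5, 0.5]
opening: 0.0385
```

Emit:
{"fn": "arm_command", "kwargs": {"increments": [{"xyz":[0,-0.006,0.001],"angular":[0,0,0],"hand":0.42},{"xyz":[0,-0.012,0.001],"angular":[0,0,0],"hand":0.42},{"xyz":[0,-0.018,0.001],"angular":[0,0,0],"hand":0.42},{"xyz":[0,-0.024,0.001],"angular":[0,0,0],"hand":0.42},{"xyz":[0,-0.03,0.001],"angular":[0,0,0],"hand":0.42}]}}

```text
clock: 3.15
tool_pos: [0.6037, -0.1099, 0.1773]
tool_rot: [0.0, 0.992, -0.129, 0.002]
ft_force: [-1.0, -0.2, -0.4]
opening: 0.0384
```

```bash
python3 plan.py p 0 .003 .09 .088;python3 look.py top 250 120 180 135 4 top_4; python3 look.py side 250 140 200 150 4 side_4
```

```text
t 3.15 tip box [ 0.0058 -0.0187  0.0893] z [ 0.003  0.    -1.   ] x [1.    0.002 0.003] F box [-0.95 -0.41 -0.39] open 0.0384
q [ 0.4   0.59 -0.37  1.77  0.28  0.83 -0.36]
xyz [-0.0023, -0.1087, 0.0013] ang [-0.01, -0.17, 0.12]
```

View pics/side_4.png

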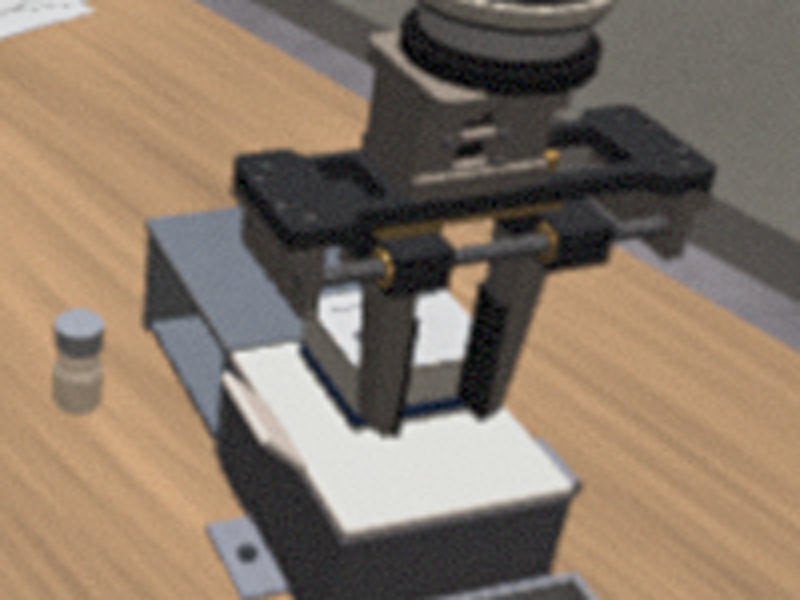

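View pics/top_4.png

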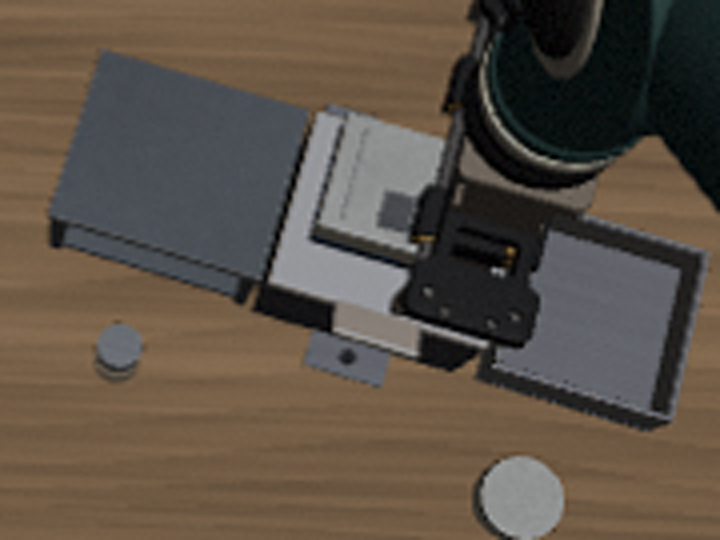

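Run:
```python
from h import *
t=cam("top");B=np.array([.6032,-.0904,0]);RB=R.from_euler("z",-15,degrees=True)
for uv in((347,110),(313,240)):print(RB.inv().apply(at_z(t,np.array(uv)/4+[250,120],.1115)-B).round(4))
```

```text
[0.0434 0.0519 0.1115]
[-0.0361  0.0505  0.1115]
```

Emit:
{"fn": "arm_command", "kwargs": {"increments": [{"xyz":[-0.001,-0.007,0.001],"angular":[0,0,0],"hand":0.42},{"xyz":[-0.001,-0.014,0.001],"angular":[0,0,0],"hand":0.42},{"xyz":[-0.001,-0.021,0.001],"angular":[0,0,0],"hand":0.42},{"xyz":[-0.001,-0.028,0.001],"angular":[0,0,0],"hand":0.42},{"xyz":[-0.001,-0.035,0.001],"angular":[0,0,0],"hand":0.42}]}}

```text
clock: 3.75
tool_pos: [0.612, -0.0741, 0.1764]
tool_rot: [-0.0, 0.992, -0.129, 0.002]
ft_force: [-0.4, -0.4, 0.5]
opening: 0.0386
```

Emit:
{"fn": "arm_command", "kwargs": {"increments": [{"xyz":[-0.001,-0.007,0.0],"angular":[0,0,0],"hand":0.42},{"xyz":[-0.001,-0.014,0.0],"angular":[0,0,0],"hand":0.42},{"xyz":[-0.001,-0.021,0.0],"angular":[0,0,0],"hand":0.42},{"xyz":[-0.001,-0.028,0.0],"angular":[0,0,0],"hand":0.42},{"xyz":[-0.001,-0.035,0.0],"angular":[0,0,0],"hand":0.42}]}}

```text
clock: 4.25
tool_pos: [0.6201, -0.0394, 0.1764]
tool_rot: [-0.0, 0.992, -0.129, 0.002]
ft_force: [-0.7, -0.5, 0.5]
opening: 0.0385
```

```bash
python3 plan.py p 0 .003 .09 .088; python3 look.py side 250 140 200 150 4 side_5
```

```text
t 4.25 tip box [0.0034 0.0537 0.0884] z [ 0.003  0.001 -1.   ] x [1.    0.004 0.003] F box [-0.59 -0.67  0.47] open 0.0385
q [ 0.29  0.61 -0.38  1.75  0.29  0.84 -0.48]
xyz [0.0001, -0.0364, 0.0004] ang [-0.06, -0.17, 0.23]
```

View pics/side_5.png

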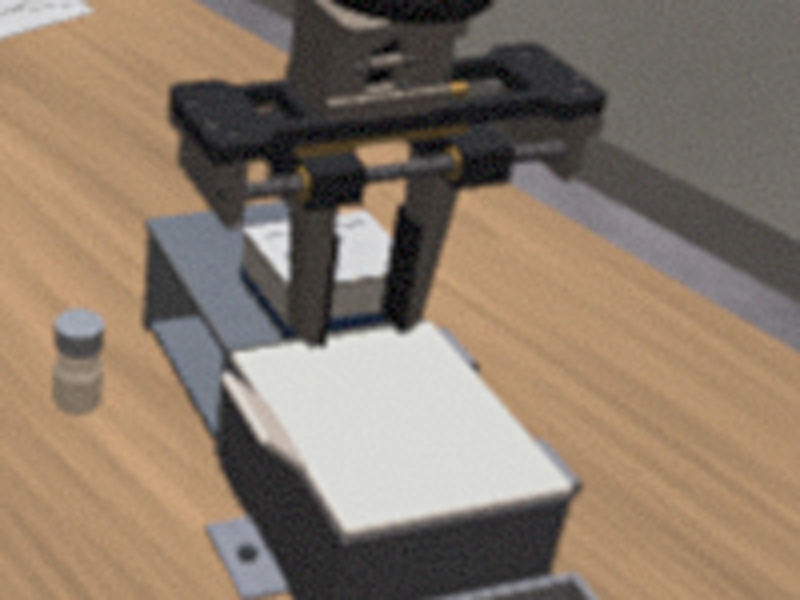

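Emit:
{"fn": "arm_command", "kwargs": {"increments": [{"xyz":[0,-0.009,0.0],"angular":[0,0,0],"hand":0.42},{"xyz":[0,-0.018,0.0],"angular":[0,0,0],"hand":0.42},{"xyz":[0,-0.027,0.0],"angular":[0,0,0],"hand":0.42},{"xyz":[0,-0.034,0.0],"angular":[0,0,0],"hand":0.42},{"xyz":[0,-0.038,0.0],"angular":[0,0,0],"hand":0.42}]}}

```text
clock: 4.8
tool_pos: [0.6301, 0.0001, 0.1766]
tool_rot: [-0.001, 0.992, -0.127, 0.002]
ft_force: [-0.4, -0.4, 0.4]
opening: 0.0389
```

Emit:
{"fn": "arm_command", "kwargs": {"increments": [{"xyz":[0,0.0,0.0],"angular":[0,0,0],"hand":0.42},{"xyz":[0,0.01,0.0],"angular":[0,0,0],"hand":0.42},{"xyz":[0,0.03,0.0],"angular":[0,0,0],"hand":0.42},{"xyz":[0,0.06,-0.03],"angular":[0,0,0],"hand":0.42},{"xyz":[0,0.09,-0.07],"angular":[0,0,0],"hand":0.42}]}}

```text
clock: 5.3
tool_pos: [0.6053, -0.0889, 0.245]
tool_rot: [-0.001, 0.992, -0.127, -0.001]
ft_force: [0.4, -1.2, 1.3]
opening: 0.0387
```

```bash
for m in l+ l-; do python3 plan.py $m 0 -.10 0 .2 45 -.14 0 .2; done; python3 look.py side 250 140 200 150 4 side_6;  python3 look.py top 250 120 180 135 4 top_6
```

```text
t 5.3 tip box [0.0015 0.0021 0.157 ] z [-0.002  0.002 -1.   ] x [ 1.     0.006 -0.002] F box [ 0.71 -1.1   1.27] open 0.0387
q [ 0.4   0.51 -0.41  1.73  0.24  0.96 -0.36]
xyz [-0.1017, 0.0012, -0.0428] ang [-0.17, -0.0, -89.63]
xyz [-0.2039, 0.0006, -0.0169] ang [-35.42, 35.04, -84.59]
t 5.3 tip box [0.0015 0.0021 0.157 ] z [-0.002  0.002 -1.   ] x [ 1.     0.006 -0.002] F box [ 0.71 -1.1   1.27] open 0.0387
q [ 0.4   0.51 -0.41  1.73  0.24  0.96 -0.36]
xyz [-0.1017, 0.0012, -0.0428] ang [-0.0, 0.17, 90.37]
xyz [-0.2039, 0.0006, -0.0169] ang [35.09, 35.48, 85.2]
```

View pics/side_6.png

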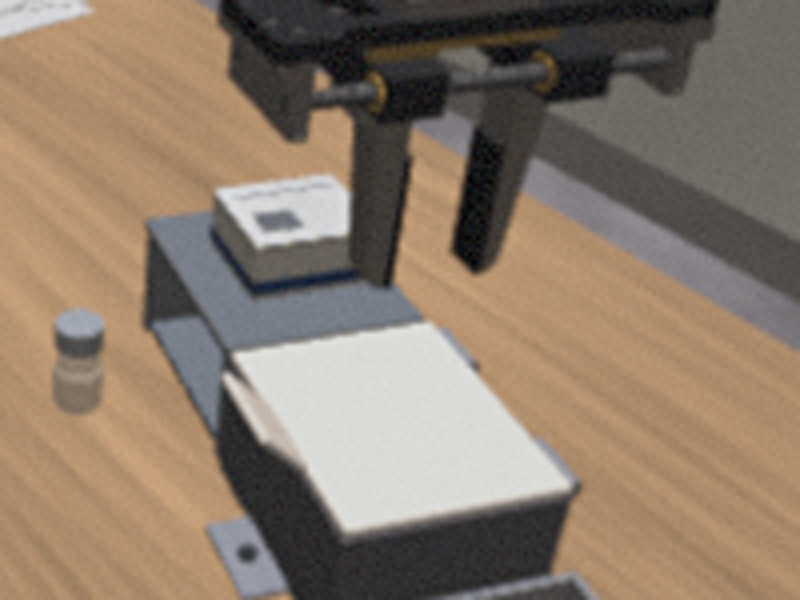

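View pics/top_6.png

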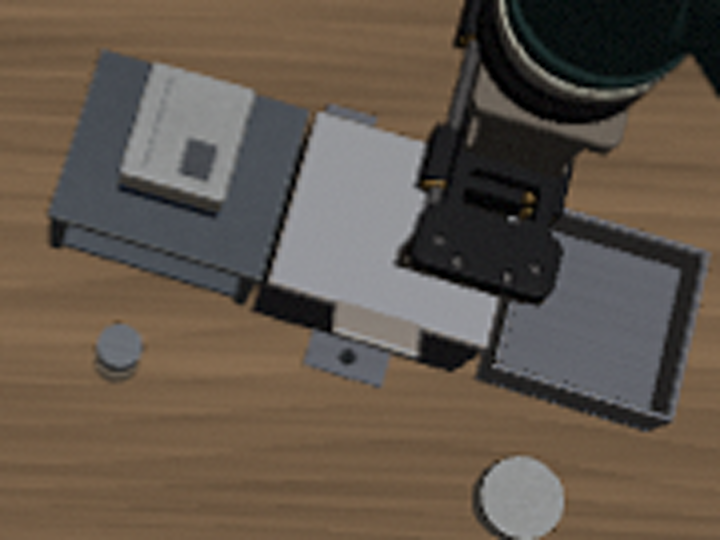

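Emit:
{"fn": "arm_command", "kwargs": {"increments": [{"xyz":[-0.02,0,-0.042],"angular":[0,0,-89.6],"hand":0},{"xyz":[-0.05,0,-0.042],"angular":[0,0,-89.6],"hand":0},{"xyz":[-0.09,0,-0.042],"angular":[0,0,-89.6],"hand":0},{"xyz":[-0.12,0,-0.042],"angular":[0,0,-89.6],"hand":0},{"xyz":[-0.14,0,-0.042],"angular":[0,0,-89.6],"hand":0}]}}

```text
clock: 5.9
tool_pos: [0.4705, -0.0571, 0.2912]
tool_rot: [0.002, 0.969, 0.248, 0.002]
ft_force: [0.4, -0.3, 0.8]
opening: 0.0012
```

```bash
python3 plan.py l+ 0 -.14 0 .2 45 -.15 0 .15
```

```text
t 5.9 tip box [-0.1363 -0.0023  0.2032] z [ 0.006 -0.002 -1.   ] x [0.723 0.691 0.003] F box [ 0.49 -0.13  0.75] open 0.0012
q [ 0.61  0.25 -0.64  2.    0.19  0.94  0.38]
xyz [-0.0008, -0.0038, 0.0032] ang [0.37, -0.06, -46.3]
xyz [-0.0532, -0.0541, 0.0785] ang [-42.11, 18.1, -43.85]
```

Emit:
{"fn": "arm_command", "kwargs": {"increments": [{"xyz":[0,-0.004,0.003],"angular":[0,0,-46.3],"hand":0},{"xyz":[0,-0.004,0.003],"angular":[0,0,-46.3],"hand":0},{"xyz":[0,-0.004,0.003],"angular":[0,0,-46.3],"hand":0},{"xyz":[0,-0.004,0.003],"angular":[0,0,-46.3],"hand":0},{"xyz":[0,-0.004,0.003],"angular":[0,0,-46.3],"hand":0}]}}

```text
clock: 6.4
tool_pos: [0.4681, -0.054, 0.2878]
tool_rot: [0.003, 0.811, 0.585, 0.001]
ft_force: [0.2, 0.4, 0.1]
opening: 0.0002
```

```bash
python3 plan.py l+ 0 -.14 0 .2 30 -.15 0 .15 45 -.15 0 .15
```

```text
t 6.4 tip box [-1.394e-01  1.000e-04  1.998e-01] z [ 0.006 -0.002 -1.   ] x [ 0.059  0.998 -0.001] F box [0.04 0.44 0.05] open 0.0002
q [ 0.72  0.28 -0.77  2.01  0.24  0.94  1.07]
xyz [-0.0002, -0.0001, -0.0002] ang [0.33, 0.08, -3.36]
xyz [-0.0033, -0.0543, 0.0613] ang [-29.66, 0.96, -3.26]
xyz [-0.0044, -0.0726, 0.0752] ang [-44.65, 1.4, -3.15]
```

Emit:
{"fn": "arm_command", "kwargs": {"increments": [{"xyz":[-0.004,-0.073,0.0],"angular":[-44.6,1.4,-3.2],"hand":0},{"xyz":[-0.004,-0.073,0.02],"angular":[-44.6,1.4,-3.2],"hand":0},{"xyz":[-0.004,-0.073,0.05],"angular":[-44.6,1.4,-3.2],"hand":0},{"xyz":[-0.004,-0.073,0.075],"angular":[-44.6,1.4,-3.2],"hand":0},{"xyz":[-0.004,-0.073,0.075],"angular":[-44.6,1.4,-3.2],"hand":0}]}}

```text
clock: 6.9
tool_pos: [0.3878, -0.043, 0.2155]
tool_rot: [0.17, 0.786, 0.59, 0.078]
ft_force: [1.3, -1.0, -0.5]
opening: 0.0003
```

```bash
python3 plan.py l+ 45 -.12 0 .1; python3 look.py side 200 100 260 195 3 side_7
```

```text
t 6.9 tip box [-0.1888 -0.0175  0.1336] z [ 0.358 -0.085 -0.93 ] x [ 0.036  0.996 -0.078] F box [ 1.54 -0.58 -0.51] open 0.0003
q [ 0.84  0.18 -0.97  2.41  0.89  0.46  0.41]
xyz [0.0155, 0.0164, 0.0623] ang [-23.94, 4.89, 0.71]
```

View pics/side_7.png

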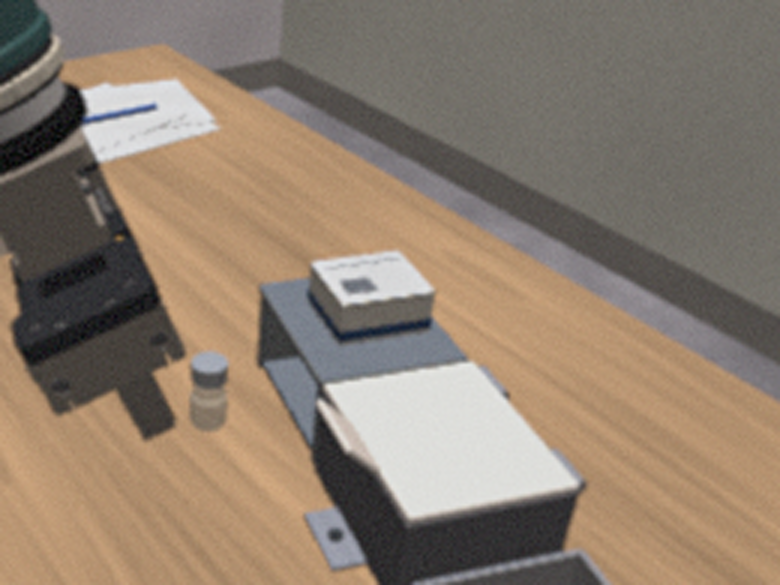

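```bash
python3 plan.py l+ 40 -.11 0 .09
```

```text
t 6.95 tip box [-0.1879 -0.0169  0.1337] z [ 0.362 -0.084 -0.928] x [ 0.036  0.996 -0.076] F box [-0.75  0.03 -0.32] open 0.0002
q [ 0.83  0.18 -0.97  2.41  0.9   0.46  0.4 ]
xyz [0.0159, 0.0284, 0.0723] ang [-18.67, 4.82, 0.45]
```

Emit:
{"fn": "arm_command", "kwargs": {"increments": [{"xyz":[0.016,0.028,0.03],"angular":[-5,4.8,0.4],"hand":0},{"xyz":[0.016,0.028,0.06],"angular":[-10,4.8,0.4],"hand":0},{"xyz":[0.016,0.028,0.072],"angular":[-18.7,4.8,0.4],"hand":0},{"xyz":[0.016,0.028,0.072],"angular":[-18.7,4.8,0.4],"hand":0},{"xyz":[0.016,0.028,0.072],"angular":[-18.7,4.8,0.4],"hand":0}]}}

```text
clock: 7.45
tool_pos: [0.4367, -0.0449, 0.1472]
tool_rot: [0.232, 0.747, 0.608, 0.135]
ft_force: [-1.4, 0.8, -2.9]
opening: 0.0005
```

```bash
python3 plan.py l+ 40 -.11 0 .09 40 -.085 0 .07
```

```text
t 7.45 tip box [-0.1273 -0.0036  0.0718] z [ 0.514 -0.051 -0.856] x [-0.035  0.996 -0.08 ] F box [-1.56  0.39 -2.93] open 0.0005
q [ 0.97  0.78 -1.27  2.43  1.84  0.94 -0.26]
xyz [-0.0019, 0.0103, -0.0056] ang [-9.12, 2.58, 4.29]
xyz [-0.0011, 0.0215, 0.0243] ang [-9.12, 2.58, 4.29]
```

```bash
python3 plan.py l+ 30 -.10 0 .08 ; python3 look.py side 100 0 400 300 2 side_8; python3 look.py top 150 84 400 300 2 top_8
```

```text
t 7.45 tip box [-0.1273 -0.0036  0.0718] z [ 0.514 -0.051 -0.856] x [-0.035  0.996 -0.08 ] F box [-1.56  0.39 -2.93] open 0.0005
q [ 0.97  0.78 -1.27  2.43  1.84  0.94 -0.26]
xyz [-0.0025, 0.029, 0.007] ang [0.88, 2.94, 4.04]
```

View pics/side_8.png

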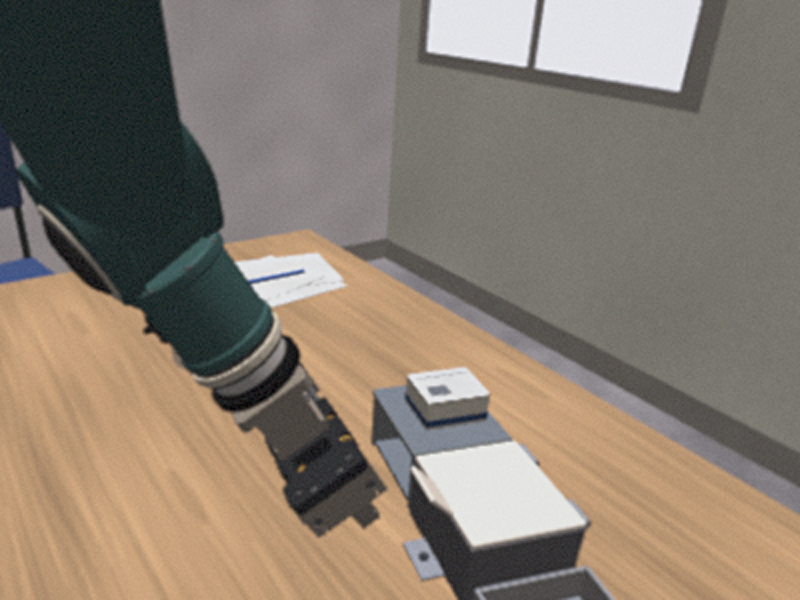

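View pics/top_8.png

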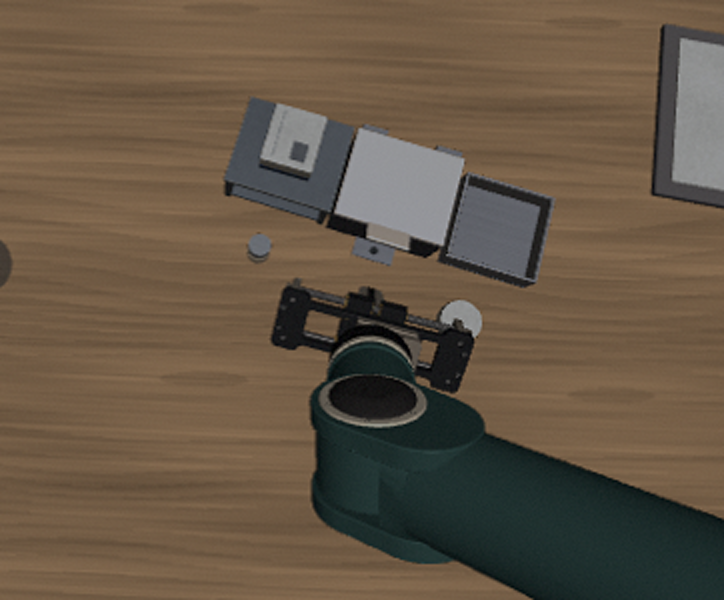

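Emit:
{"fn": "arm_command", "kwargs": {"increments": [{"xyz":[-0.002,0.01,0.0],"angular":[0,3,4],"hand":0},{"xyz":[-0.002,0.02,0.0],"angular":[0,3,4],"hand":0},{"xyz":[-0.002,0.028,0.005],"angular":[0,3,4],"hand":0},{"xyz":[-0.002,0.028,0.005],"angular":[0,3,4],"hand":0}]}}

```text
clock: 7.95
tool_pos: [0.461, -0.0501, 0.1513]
tool_rot: [0.2, 0.768, 0.587, 0.161]
ft_force: [0.4, -0.1, 0.3]
opening: 0.0003
```

```bash
python3 plan.py l+ 30 -.085 0 .07 40 -.085 0 .07
```

```text
t 7.95 tip box [-0.1041  0.0031  0.0749] z [ 0.497  0.011 -0.868] x [-0.     1.     0.013] F box [ 0.45 -0.02  0.27] open 0.0003
q [ 1.03  0.8  -1.28  2.38  1.81  0.85 -0.22]
xyz [-0.0022, 0.0138, 0.0137] ang [-0.22, -0.65, -0.37]
xyz [-0.0023, -0.0015, 0.0151] ang [-10.21, -0.62, -0.43]
```

```bash
cat > arc.py <<'E'
# arc.py phi th1 th2 ... : increments to finger pose for lid angles (deg)
import sys
from h import *
from station import manip
import plan_core as pc
phi0=None
def tipc(th,phi,s=17.):
    H=np.array([55,70.5]);t=np.radians(th);M=np.array([[np.cos(t),np.sin(t)],[-np.sin(t),np.cos(t)]])
    f=np.radians(phi);u=np.array([.675,-.737]);E=np.array([-78.8,95.3])
    if th>=42.5-phi: C=H+M@(E+s*u-H)
    else: C=H+M@(E-H)-s*np.array([-np.sin(f),np.cos(f)])
    return (C-10*np.array([np.cos(f),np.sin(f)]))/1000
if __name__=="__main__":
    phi=float(sys.argv[1])
    pc.report()
    for th in map(float,sys.argv[2:]):
        c=tipc(th,phi);print(th,c.round(4),pc.inc("l+",phi,c[0],0,c[1]))
E
cat > plan_core.py <<'E'
from h import *
from station import manip
B=np.array([.6032,-.0904,0]);RB=R.from_euler("z",-15,degrees=True)
st=manip.sense();p=np.array(st["tool_pos"]);q=rot(st["tool_rot"])
def toolrot(mode,tilt):
    z=np.array([np.sin(np.radians(tilt)),0,-np.cos(np.radians(tilt))])
    x=np.array([1.,0,0]) if mode[0]=="p" else np.array([0,1.,0])
    x=x-z*(x@z);x/=np.linalg.norm(x)
    return RB*R.from_matrix(np.c_[x,np.cross(z,x),z])
def report():
    tip=RB.inv().apply(p+q.apply([0,0,.088])-B); zz=RB.inv().apply(q.apply([0,0,1]));xx=RB.inv().apply(q.apply([1,0,0]))
    print("t",round(st["clock"],2),"tip box",tip.round(4),"z",zz.round(3),"x",xx.round(3),"F box",RB.inv().apply(st["ft_force"]).round(2))
    print("q",np.round(st["joint_pos"],2))
def inc(m,tilt,x,y,z):
    r=toolrot(m,tilt);w=B+RB.apply([x,y,z])-r.apply([0,0,.088])
    return "xyz",q.inv().apply(w-p).round(4).tolist(),"ang",np.degrees((q.inv()*r).as_rotvec()).round(1).tolist()
E
python3 plan.py l+ 32 -.09 0 .074 32 -.084 0 .073; python3 arc.py 32 0 5 10 20 40 60 80 90 100
```

```text
t 7.95 tip box [-0.1041  0.0031  0.0749] z [ 0.497  0.011 -0.868] x [-0.     1.     0.013] F box [ 0.45 -0.02  0.27] open 0.0003
q [ 1.03  0.8  -1.28  2.38  1.81  0.85 -0.22]
xyz [-0.0021, 0.0084, 0.0078] ang [-2.22, -0.65, -0.38]
xyz [-0.0022, 0.0131, 0.0117] ang [-2.22, -0.65, -0.38]
t 7.95 tip box [-0.1041  0.0031  0.0749] z [ 0.497  0.011 -0.868] x [-0.     1.     0.013] F box [ 0.45 -0.02  0.27]
q [ 1.03  0.8  -1.28  2.38  1.81  0.85 -0.22]
0.0 [-0.0783  0.0756] ('xyz', [-0.0021, 0.0193, 0.0123], 'ang', [-2.2, -0.6, -0.4])
5.0 [-0.0756  0.0872] ('xyz', [-0.002, 0.0274, 0.0036], 'ang', [-2.2, -0.6, -0.4])
10.0 [-0.0719  0.0984] ('xyz', [-0.0018, 0.0362, -0.0044], 'ang', [-2.2, -0.6, -0.4])
20.0 [-0.0642  0.1186] ('xyz', [-0.0016, 0.0529, -0.0181], 'ang', [-2.2, -0.6, -0.4])
40.0 [-0.0393  0.1532] ('xyz', [-0.0011, 0.0917, -0.0358], 'ang', [-2.2, -0.6, -0.4])
60.0 [-0.004   0.1773] ('xyz', [-0.0008, 0.1343, -0.0391], 'ang', [-2.2, -0.6, -0.4])
80.0 [0.0374 0.1878] ('xyz', [-0.0007, 0.1754, -0.0277], 'ang', [-2.2, -0.6, -0.4])
90.0 [0.0588 0.1875] ('xyz', [-0.0007, 0.1939, -0.0168], 'ang', [-2.2, -0.6, -0.4])
100.0 [0.0798 0.1835] ('xyz', [-0.0007, 0.2102, -0.0029], 'ang', [-2.2, -0.6, -0.4])
```

Emit:
{"fn": "arm_command", "kwargs": {"increments": [{"xyz":[-0.002,0.004,0.004],"angular":[-2.2,-0.6,-0.4],"hand":0},{"xyz":[-0.002,0.009,0.008],"angular":[-2.2,-0.6,-0.4],"hand":0},{"xyz":[-0.002,0.013,0.0115],"angular":[-2.2,-0.6,-0.4],"hand":0},{"xyz":[-0.002,0.014,0.012],"angular":[-2.2,-0.6,-0.4],"hand":0}]}}

```text
clock: 8.35
tool_pos: [0.4788, -0.0568, 0.1483]
tool_rot: [0.219, 0.762, 0.585, 0.168]
ft_force: [0.2, -0.7, 0.5]
opening: 0.0005
```

```bash
python3 arc.py 32 0 3 6 10 15 20;python3 look.py side 250 140 200 150 4 side_9; python3 look.py top 250 140 180 135 4 top_9
```

```text
t 8.35 tip box [-0.0822  0.0002  0.0737] z [ 0.53  -0.    -0.848] x [-0.001  1.    -0.001] F box [ 0.34 -0.63  0.47]
q [ 1.    0.82 -1.25  2.36  1.88  0.87 -0.25]
0.0 [-0.0783  0.0756] ('xyz', [-0.0002, 0.0044, 0.0005], 'ang', [0.0, 0.0, 0.0])
3.0 [-0.0768  0.0826] ('xyz', [-0.0002, 0.0094, -0.0047], 'ang', [0.0, 0.0, 0.0])
6.0 [-0.0749  0.0894] ('xyz', [-0.0002, 0.0146, -0.0095], 'ang', [0.0, 0.0, 0.0])
10.0 [-0.0719  0.0984] ('xyz', [-0.0002, 0.0219, -0.0156], 'ang', [0.0, 0.0, 0.0])
15.0 [-0.0685  0.1087] ('xyz', [-0.0002, 0.0303, -0.0224], 'ang', [0.0, 0.0, 0.0])
20.0 [-0.0642  0.1186] ('xyz', [-0.0003, 0.0391, -0.0285], 'ang', [0.0, 0.0, 0.0])
```

View pics/side_9.png

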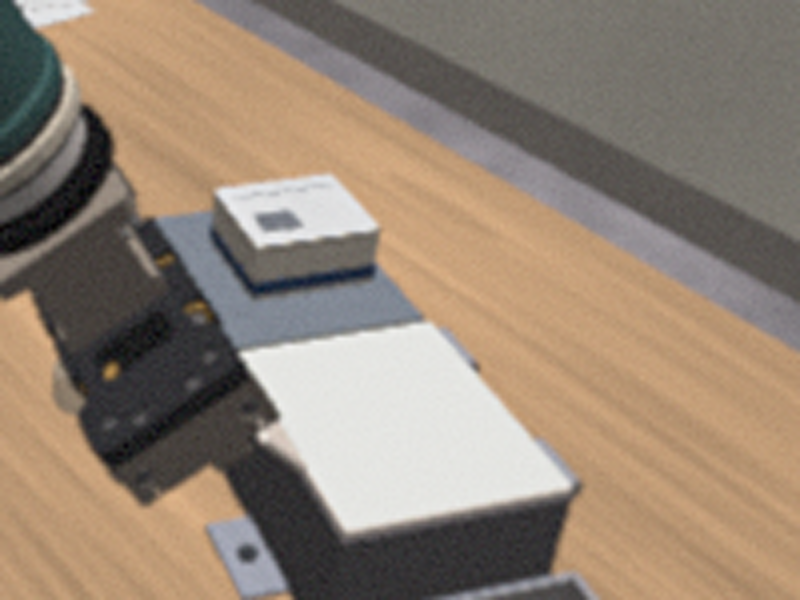

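View pics/top_9.png

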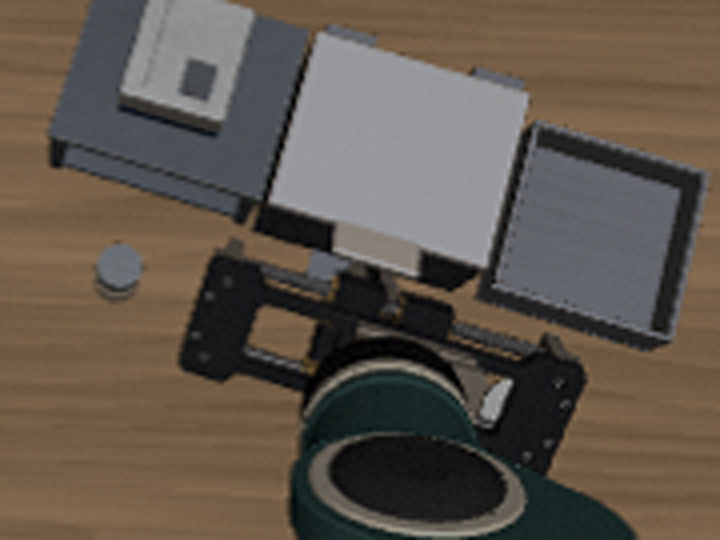

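Emit:
{"fn": "arm_command", "kwargs": {"increments": [{"xyz":[0,0.004,0.0],"angular":[0,0,0],"hand":0},{"xyz":[0,0.007,-0.002],"angular":[0,0,0],"hand":0},{"xyz":[0,0.0095,-0.0045],"angular":[0,0,0],"hand":0},{"xyz":[0,0.012,-0.007],"angular":[0,0,0],"hand":0},{"xyz":[0,0.0145,-0.0095],"angular":[0,0,0],"hand":0}]}}

```text
clock: 8.95
tool_pos: [0.4851, -0.0584, 0.164]
tool_rot: [0.218, 0.762, 0.586, 0.168]
ft_force: [-1.4, 0.4, 0.3]
opening: 0.0002
```

```bash
python3 arc.py 32 6 8 10 12 15 18 20;python3 look.py side 250 140 200 150 4 side_10
```

```text
t 8.95 tip box [-0.0758  0.0004  0.0893] z [ 0.529  0.001 -0.848] x [-0.001  1.     0.   ] F box [-1.46 -0.02  0.31]
q [ 1.03  0.79 -1.28  2.34  1.82  0.85 -0.19]
6.0 [-0.0749  0.0894] ('xyz', [-0.0003, 0.0007, 0.0004], 'ang', [-0.0, -0.0, 0.0])
8.0 [-0.0735  0.094 ] ('xyz', [-0.0003, 0.0043, -0.0027], 'ang', [-0.0, -0.0, 0.0])
10.0 [-0.0719  0.0984] ('xyz', [-0.0003, 0.0081, -0.0057], 'ang', [-0.0, -0.0, 0.0])
12.0 [-0.0706  0.1026] ('xyz', [-0.0003, 0.0114, -0.0085], 'ang', [-0.0, -0.0, 0.0])
15.0 [-0.0685  0.1087] ('xyz', [-0.0003, 0.0164, -0.0126], 'ang', [-0.0, -0.0, 0.0])
18.0 [-0.066   0.1147] ('xyz', [-0.0003, 0.0217, -0.0163], 'ang', [-0.0, -0.0, 0.0])
20.0 [-0.0642  0.1186] ('xyz', [-0.0003, 0.0252, -0.0187], 'ang', [-0.0, -0.0, 0.0])
```

View pics/side_10.png

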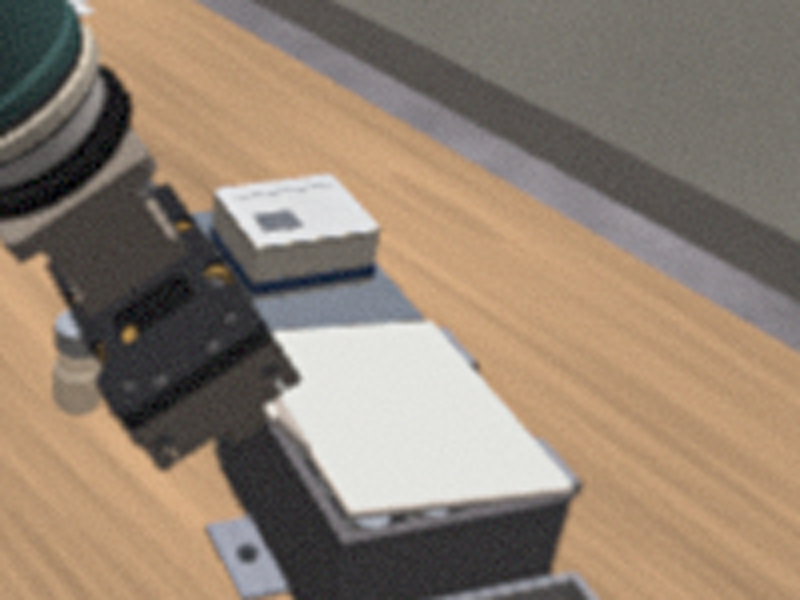

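Emit:
{"fn": "arm_command", "kwargs": {"increments": [{"xyz":[0,0.004,-0.003],"angular":[0,0,0],"hand":0},{"xyz":[0,0.008,-0.006],"angular":[0,0,0],"hand":0},{"xyz":[0,0.013,-0.0095],"angular":[0,0,0],"hand":0},{"xyz":[0,0.019,-0.0145],"angular":[0,0,0],"hand":0},{"xyz":[0,0.025,-0.0185],"angular":[0,0,0],"hand":0}]}}

```text
clock: 9.5
tool_pos: [0.4969, -0.0616, 0.1943]
tool_rot: [0.219, 0.762, 0.585, 0.168]
ft_force: [-0.6, 0.9, -0.5]
opening: 0.0004
```

```bash
python3 arc.py 32 20 23 26 30 33 36
```

```text
t 9.5 tip box [-0.0634  0.0004  0.1197] z [ 0.531  0.001 -0.847] x [-0.001  1.     0.   ] F box [-0.83  0.68 -0.55]
q [ 1.07  0.74 -1.33  2.3   1.71  0.82 -0.09]
20.0 [-0.0642  0.1186] ('xyz', [-0.0003, -0.0012, 0.0005], 'ang', [0.1, -0.0, 0.0])
23.0 [-0.0613  0.1243] ('xyz', [-0.0003, 0.0043, -0.0028], 'ang', [0.1, -0.0, 0.0])
26.0 [-0.058   0.1299] ('xyz', [-0.0003, 0.01, -0.0058], 'ang', [0.1, -0.0, 0.0])
30.0 [-0.0533  0.137 ] ('xyz', [-0.0003, 0.0178, -0.0093], 'ang', [0.1, -0.0, 0.0])
33.0 [-0.0494  0.1421] ('xyz', [-0.0003, 0.0239, -0.0116], 'ang', [0.1, -0.0, 0.0])
36.0 [-0.0452  0.147 ] ('xyz', [-0.0003, 0.03, -0.0135], 'ang', [0.1, -0.0, 0.0])
```

Emit:
{"fn": "arm_command", "kwargs": {"increments": [{"xyz":[0,0.0045,-0.003],"angular":[0,0,0],"hand":0},{"xyz":[0,0.01,-0.006],"angular":[0,0,0],"hand":0},{"xyz":[0,0.017,-0.009],"angular":[0,0,0],"hand":0},{"xyz":[0,0.0235,-0.0115],"angular":[0,0,0],"hand":0},{"xyz":[0,0.03,-0.0135],"angular":[0,0,0],"hand":0}]}}

```text
clock: 10.0
tool_pos: [0.5149, -0.0665, 0.2222]
tool_rot: [0.219, 0.762, 0.585, 0.168]
ft_force: [-0.6, 0.2, 0.8]
opening: 0.0004
```

```bash
python3 arc.py 32 36 39 42 45 48 51 54;python3 look.py side 250 120 200 150 4 side_11
```

```text
t 10.0 tip box [-0.0447  0.0003  0.1476] z [ 0.531  0.    -0.847] x [-0.001  1.     0.   ] F box [-0.67  0.02  0.81]
q [ 1.1   0.71 -1.37  2.24  1.6   0.81  0.02]
36.0 [-0.0452  0.147 ] ('xyz', [-0.0003, -0.0006, 0.0002], 'ang', [0.1, -0.0, 0.0])
39.0 [-0.0408  0.1517] ('xyz', [-0.0003, 0.0056, -0.0014], 'ang', [0.1, -0.0, 0.0])
42.0 [-0.0362  0.1562] ('xyz', [-0.0003, 0.0119, -0.0027], 'ang', [0.1, -0.0, 0.0])
45.0 [-0.0313  0.1604] ('xyz', [-0.0003, 0.0183, -0.0037], 'ang', [0.1, -0.0, 0.0])
48.0 [-0.0262  0.1643] ('xyz', [-0.0003, 0.0247, -0.0043], 'ang', [0.1, -0.0, 0.0])
51.0 [-0.0209  0.168 ] ('xyz', [-0.0003, 0.0311, -0.0046], 'ang', [0.1, -0.0, 0.0])
54.0 [-0.0155  0.1714] ('xyz', [-0.0003, 0.0375, -0.0046], 'ang', [0.1, -0.0, 0.0])
```

View pics/side_11.png

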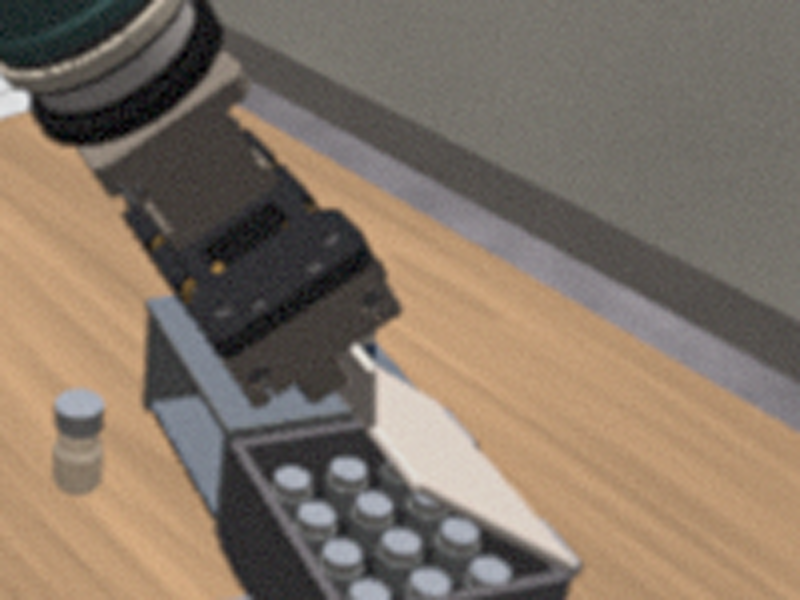

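Emit:
{"fn": "arm_command", "kwargs": {"increments": [{"xyz":[0,0.0055,-0.0015],"angular":[0,0,0],"hand":0},{"xyz":[0,0.012,-0.0027],"angular":[0,0,0],"hand":0},{"xyz":[0,0.018,-0.0037],"angular":[0,0,0],"hand":0},{"xyz":[0,0.0247,-0.0043],"angular":[0,0,0],"hand":0},{"xyz":[0,0.031,-0.0046],"angular":[0,0,0],"hand":0}]}}

```text
clock: 10.55
tool_pos: [0.5394, -0.073, 0.2438]
tool_rot: [0.22, 0.762, 0.585, 0.169]
ft_force: [0.0, -0.1, -0.7]
opening: 0.0005
```

```bash
python3 arc.py 32 51 54 57 60 63 66
```

```text
t 10.55 tip box [-0.0193  0.0003  0.1693] z [ 0.532  0.    -0.846] x [-0.  1.  0.] F box [ 0.04 -0.06 -0.66]
q [ 1.1   0.71 -1.39  2.17  1.53  0.82  0.12]
51.0 [-0.0209  0.168 ] ('xyz', [-0.0003, -0.0018, 0.0002], 'ang', [0.2, -0.0, -0.0])
54.0 [-0.0155  0.1714] ('xyz', [-0.0003, 0.0046, 0.0003], 'ang', [0.2, -0.0, -0.0])
57.0 [-0.0098  0.1745] ('xyz', [-0.0003, 0.011, 0.0006], 'ang', [0.2, -0.0, -0.0])
60.0 [-0.004   0.1773] ('xyz', [-0.0003, 0.0174, 0.0014], 'ang', [0.2, -0.0, -0.0])
63.0 [0.0019 0.1798] ('xyz', [-0.0003, 0.0238, 0.0024], 'ang', [0.2, -0.0, -0.0])
66.0 [0.008  0.1819] ('xyz', [-0.0003, 0.0301, 0.0038], 'ang', [0.2, -0.0, -0.0])
```

Emit:
{"fn": "arm_command", "kwargs": {"increments": [{"xyz":[0,0.0046,0.0003],"angular":[0,0,0],"hand":0},{"xyz":[0,0.011,0.0006],"angular":[0,0,0],"hand":0},{"xyz":[0,0.0174,0.0014],"angular":[0,0,0],"hand":0},{"xyz":[0,0.0238,0.0024],"angular":[0,0,0],"hand":0},{"xyz":[0,0.03,0.0038],"angular":[0,0,0],"hand":0}]}}

```text
clock: 11.05
tool_pos: [0.5664, -0.0803, 0.2567]
tool_rot: [0.22, 0.762, 0.585, 0.169]
ft_force: [-1.0, -0.1, 0.3]
opening: 0.0005
```

```bash
python3 arc.py 32 66 69 72 75 78 81; python3 look.py side 250 120 200 150 4 side_12
```

```text
t 11.05 tip box [0.0087 0.0003 0.1823] z [ 0.533  0.    -0.846] x [0. 1. 0.] F box [-1.   -0.33  0.28]
q [ 1.09  0.73 -1.38  2.11  1.49  0.84  0.19]
66.0 [0.008  0.1819] ('xyz', [-0.0003, -0.0005, -0.0001], 'ang', [0.2, -0.0, -0.0])
69.0 [0.0141 0.1838] ('xyz', [-0.0003, 0.0057, 0.0016], 'ang', [0.2, -0.0, -0.0])
72.0 [0.0204 0.1853] ('xyz', [-0.0003, 0.0118, 0.0036], 'ang', [0.2, -0.0, -0.0])
75.0 [0.0267 0.1865] ('xyz', [-0.0003, 0.0178, 0.006], 'ang', [0.2, -0.0, -0.0])
78.0 [0.0331 0.1874] ('xyz', [-0.0003, 0.0236, 0.0086], 'ang', [0.2, -0.0, -0.0])
81.0 [0.0395 0.1879] ('xyz', [-0.0003, 0.0293, 0.0116], 'ang', [0.2, -0.0, -0.0])
```

View pics/side_12.png

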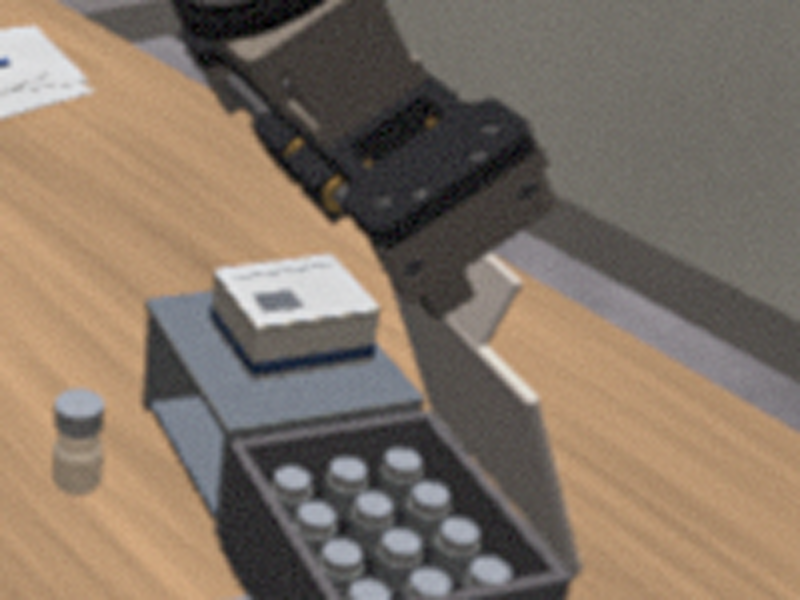

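Emit:
{"fn": "arm_command", "kwargs": {"increments": [{"xyz":[0,0.0057,0.0016],"angular":[0,0,0],"hand":0},{"xyz":[0,0.0118,0.0036],"angular":[0,0,0],"hand":0},{"xyz":[0,0.0178,0.006],"angular":[0,0,0],"hand":0},{"xyz":[0,0.0236,0.0086],"angular":[0,0,0],"hand":0},{"xyz":[0,0.0293,0.0116],"angular":[0,0,0],"hand":0}]}}

```text
clock: 11.6
tool_pos: [0.5978, -0.0888, 0.2631]
tool_rot: [0.22, 0.762, 0.584, 0.169]
ft_force: [-0.9, 0.6, -0.6]
opening: 0.0006
```

```bash
python3 arc.py 32 81 83 85 87 89 91 93 ; python3 look.py side 250 120 200 150 4 side_13
```

```text
t 11.6 tip box [0.0413 0.0002 0.1886] z [ 0.533  0.    -0.846] x [0.001 1.    0.001] F box [-1.03  0.36 -0.55]
q [ 1.05  0.76 -1.36  2.03  1.47  0.86  0.25]
81.0 [0.0395 0.1879] ('xyz', [-0.0001, -0.0015, -0.0004], 'ang', [0.2, -0.0, -0.1])
83.0 [0.0438 0.1881] ('xyz', [-0.0001, 0.0022, 0.0018], 'ang', [0.2, -0.0, -0.1])
85.0 [0.0481 0.1881] ('xyz', [-0.0001, 0.0058, 0.004], 'ang', [0.2, -0.0, -0.1])
87.0 [0.0524 0.188 ] ('xyz', [-0.0001, 0.0094, 0.0064], 'ang', [0.2, -0.0, -0.1])
89.0 [0.0567 0.1877] ('xyz', [-0.0001, 0.0128, 0.0089], 'ang', [0.2, -0.0, -0.1])
91.0 [0.0609 0.1873] ('xyz', [-0.0001, 0.0162, 0.0116], 'ang', [0.2, -0.0, -0.1])
93.0 [0.0652 0.1867] ('xyz', [-0.0001, 0.0195, 0.0143], 'ang', [0.2, -0.0, -0.1])
```

View pics/side_13.png

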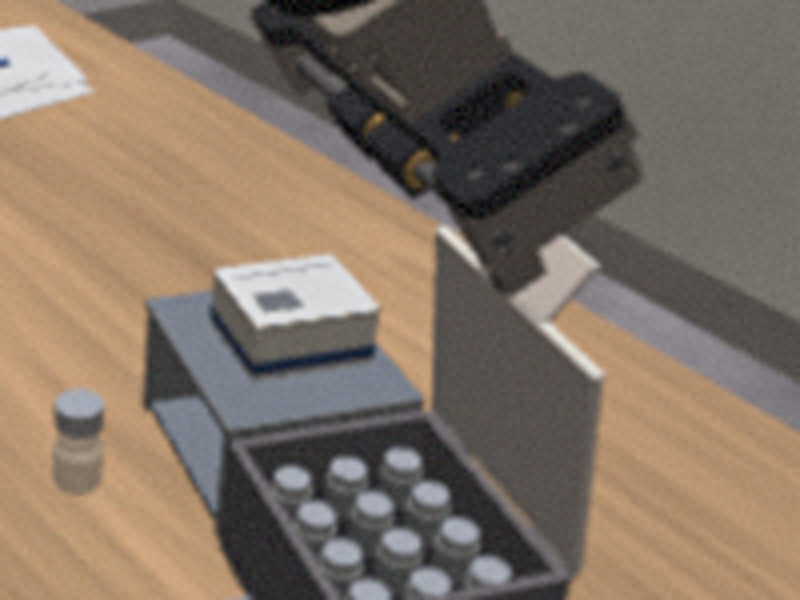

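Emit:
{"fn": "arm_command", "kwargs": {"increments": [{"xyz":[0,0.004,0.003],"angular":[0,0,0],"hand":0},{"xyz":[0,0.0076,0.0052],"angular":[0,0,0],"hand":0},{"xyz":[0,0.011,0.0076],"angular":[0,0,0],"hand":0},{"xyz":[0,0.0145,0.0103],"angular":[0,0,0],"hand":0},{"xyz":[0,0.0178,0.013],"angular":[0,0,0],"hand":0}]}}

```text
clock: 12.15
tool_pos: [0.6202, -0.0951, 0.2617]
tool_rot: [0.22, 0.763, 0.584, 0.17]
ft_force: [0.1, -0.0, 0.2]
opening: 0.0008
```

```bash
python3 arc.py 32 92 94 96 98 100 102 104 ; python3 look.py side 250 120 200 150 4 side_14
```

```text
t 12.15 tip box [ 6.460e-02 -1.000e-04  1.873e-01] z [ 0.534  0.    -0.845] x [0.001 1.    0.001] F box [0.15 0.   0.23]
q [ 1.02  0.78 -1.33  1.98  1.47  0.86  0.28]
92.0 [0.0631 0.187 ] ('xyz', [0.0001, -0.001, -0.0006], 'ang', [0.3, -0.0, -0.1])
94.0 [0.0673 0.1864] ('xyz', [0.0001, 0.0022, 0.0022], 'ang', [0.3, -0.0, -0.1])
96.0 [0.0715 0.1856] ('xyz', [0.0001, 0.0053, 0.0052], 'ang', [0.3, -0.0, -0.1])
98.0 [0.0757 0.1846] ('xyz', [0.0001, 0.0084, 0.0082], 'ang', [0.3, -0.0, -0.1])
100.0 [0.0798 0.1835] ('xyz', [0.0002, 0.0113, 0.0113], 'ang', [0.3, -0.0, -0.1])
102.0 [0.084  0.1823] ('xyz', [0.0002, 0.0141, 0.0146], 'ang', [0.3, -0.0, -0.1])
104.0 [0.088  0.1809] ('xyz', [0.0002, 0.0168, 0.0179], 'ang', [0.3, -0.0, -0.1])
```

View pics/side_14.png

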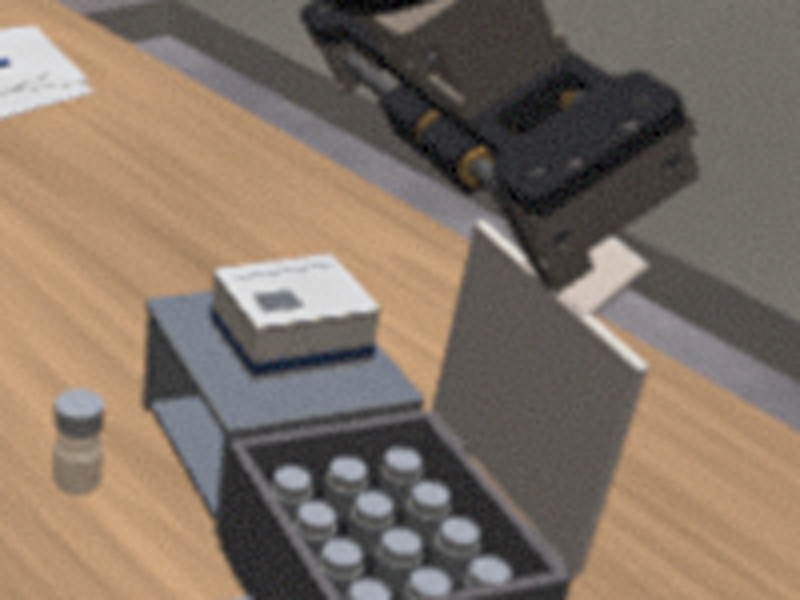

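Emit:
{"fn": "arm_command", "kwargs": {"increments": [{"xyz":[0,0.003,0.003],"angular":[0,0,0],"hand":0},{"xyz":[0,0.006,0.006],"angular":[0,0,0],"hand":0},{"xyz":[0,0.009,0.009],"angular":[0,0,0],"hand":0},{"xyz":[0,0.0115,0.0115],"angular":[0,0,0],"hand":0},{"xyz":[0,0.0141,0.0146],"angular":[0,0,0],"hand":0}]}}

```text
clock: 12.7
tool_pos: [0.64, -0.1006, 0.2569]
tool_rot: [0.22, 0.763, 0.584, 0.17]
ft_force: [0.5, 0.6, -0.3]
opening: 0.0007
```

```bash
python3 arc.py 32 102 104 106; python3 look.py side 250 120 200 150 4 side_15
```

```text
t 12.7 tip box [ 0.0852 -0.0003  0.1825] z [ 0.534  0.    -0.845] x [0.002 1.    0.002] F box [ 0.36  0.67 -0.31]
q [ 1.    0.81 -1.31  1.94  1.48  0.87  0.3 ]
102.0 [0.084  0.1823] ('xyz', [0.0003, -0.0007, -0.0005], 'ang', [0.3, -0.0, -0.1])
104.0 [0.088  0.1809] ('xyz', [0.0003, 0.002, 0.0028], 'ang', [0.3, -0.0, -0.1])
106.0 [0.092  0.1794] ('xyz', [0.0003, 0.0046, 0.0063], 'ang', [0.3, -0.0, -0.1])
```

View pics/side_15.png

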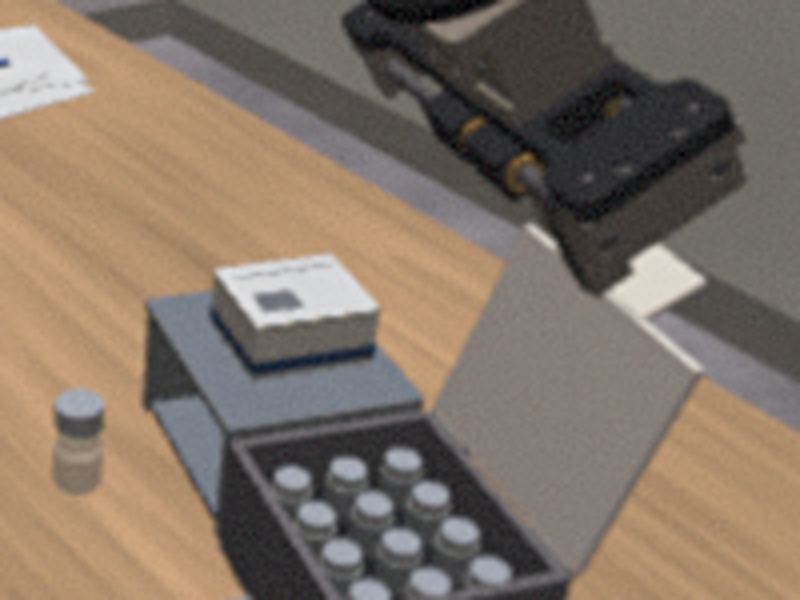

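Emit:
{"fn": "arm_command", "kwargs": {"increments": [{"xyz":[0,0,-0.006],"angular":[0,0,0],"hand":0},{"xyz":[0,0,-0.02],"angular":[0,0,0],"hand":0},{"xyz":[0,0,-0.045],"angular":[0,0,0],"hand":0},{"xyz":[0,0,-0.08],"angular":[0,0,0],"hand":0},{"xyz":[0,0,-0.12],"angular":[0,0,0],"hand":0}]}}

```text
clock: 13.25
tool_pos: [0.5772, -0.0835, 0.3591]
tool_rot: [0.22, 0.763, 0.584, 0.169]
ft_force: [-0.6, -1.2, 0.2]
opening: 0.0002
```

```bash
python3 plan.py l+ 30 -.02 0 .33; python3 look.py side 230 120 240 180 3.3 side_16; python3 look.py top 230 100 240 180 3.3 top_16
```

```text
t 13.25 tip box [0.02   0.     0.2846] z [ 0.533  0.001 -0.846] x [0.001 1.    0.002] F box [-0.24 -1.36  0.16] open 0.0002
q [ 1.2   0.63 -1.54  1.98  1.22  0.91  0.44]
xyz [0.0001, -0.0062, -0.0597] ang [2.22, -0.05, -0.12]
```

View pics/side_16.png

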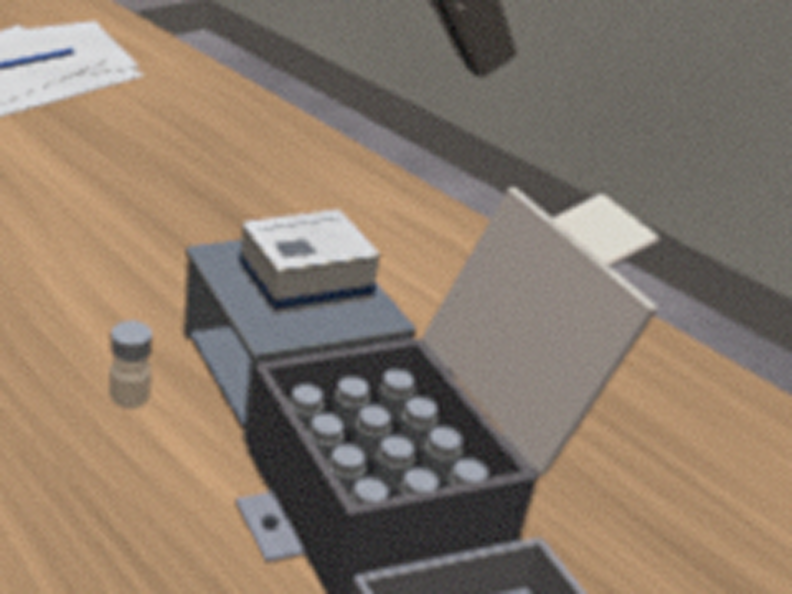

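View pics/top_16.png

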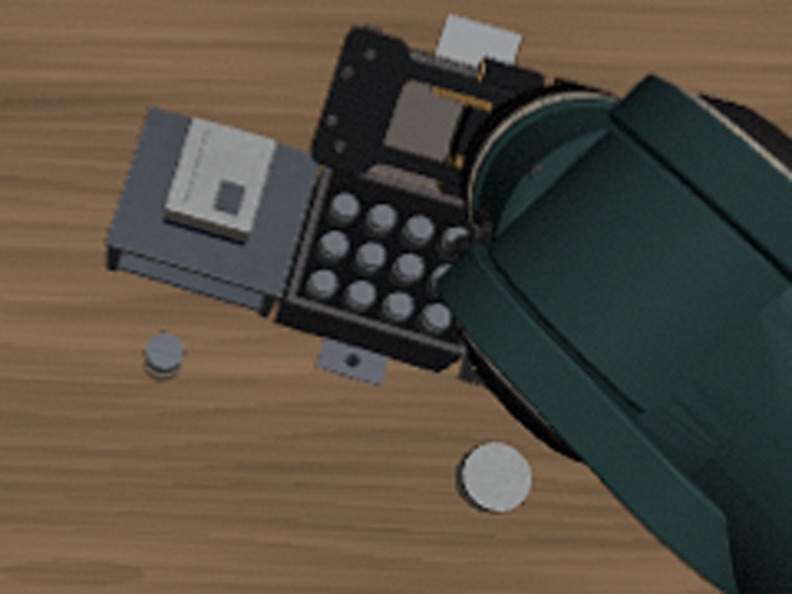

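Run:
```python
from h import *
from station import manip
B=np.array([.6032,-.0904,0]);RB=R.from_euler("z",-15,degrees=True)
c=manip.read_camera("side");H=np.array([.055,.0705])
for th in(1.75,1.85,1.95):
    M=np.array([[np.cos(th),np.sin(th)],[-np.sin(th),np.cos(th)]])
    pts=[]
    for (x,z),y in(((-.055,.0705),.065),((-.055,.0705),-.065),((-.077,.097),.025),((-.077,.097),-.025)):
        v=H+M@(np.array([x,z])-H);pts.append(B+RB.apply([v[0],y,v[1]]))
    print(th,((proj(c,pts)-[230,120])*3.3).round().tolist())
f0=cv2.imread("raw_side0.png");f1=c["frame"][:,:,::-1]
d=np.abs(f0.astype(int)-f1).sum(2)
for n,p in(("tape",[.4536,-.1712,.011]),("vial",[.529,.0717,.027]),("tray",[.564,-.216,.03]),("pump",[.49,.4,.09])):
    u,v=proj(c,p)[0].astype(int);r=22
    a,b=f0[v-r:v+r,u-r:u+r],f1[v-r:v+r,u-r:u+r]
    print(n,u,v,d[v-r:v+r,u-r:u+r].mean().round(1),"shift",np.round(cv2.phaseCorrelate(a.mean(2),b.mean(2))[0],2))
cv2.imwrite("pics/side_17.png",cv2.resize(f1,(800,600)))
s=manip.sense();print(s["clock"],np.abs(s["qd"]).max(),s["ft_force"])
```

```text
1.75 [[477.0, 181.0], [618.0, 303.0], [569.0, 181.0], [627.0, 226.0]]
1.85 [[492.0, 183.0], [635.0, 304.0], [586.0, 188.0], [644.0, 232.0]]
1.95 [[507.0, 186.0], [651.0, 307.0], [601.0, 196.0], [659.0, 240.0]]
tape 306 333 28.8 shift [0.38 0.52]
vial 267 230 25.9 shift [0.57 0.41]
tray 378 316 25.1 shift [0.54 0.48]
pump 194 153 26.1 shift [0.42 0.5 ]
13.4 0.07574136011655601 [ 0.5259558   0.40737483 -0.58887199]
```

View pics/side_17.png

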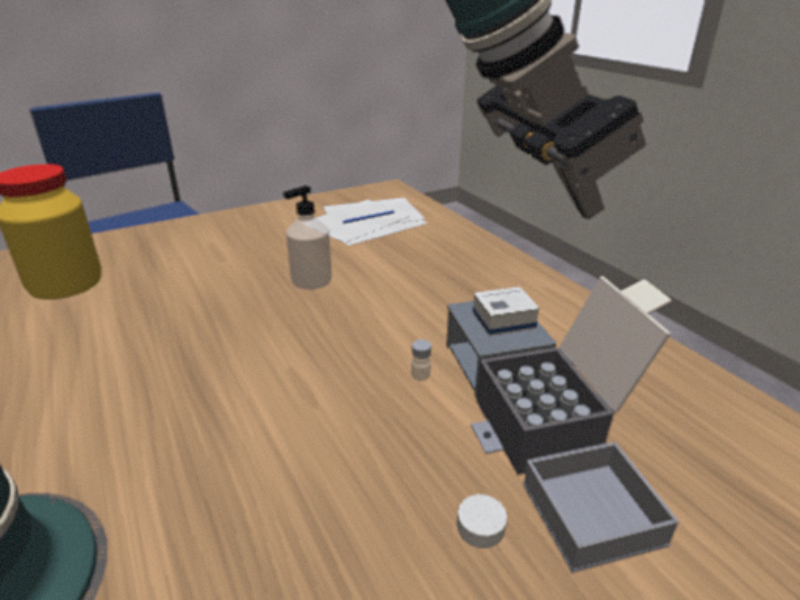

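Emit:
{"fn": "arm_command", "kwargs": {"increments": [{"xyz":[0,0,0],"angular":[0,0,0],"hand":0},{"xyz":[0,0,0],"angular":[0,0,0],"hand":0},{"xyz":[0,0,0],"angular":[0,0,0],"hand":0}]}}

```text
clock: 13.7
tool_pos: [0.5778, -0.0837, 0.3602]
tool_rot: [0.222, 0.762, 0.584, 0.17]
ft_force: [0.7, 0.2, 1.1]
opening: 0.0002
```

```bash
python3 -c "
from station import manip
print(manip.sense()['joint_pos'].round(3)); print(manip.hand_in())"
```

```text
[ 1.201  0.627 -1.538  1.982  1.217  0.906  0.44 ]
the job is handed in; nothing more can be done
None
```

The vial box is open and the job is handed in, at about 13.7 s of the 58 s allowed. I pushed the carton flat across the shut lid with two fingertips until it was fully on the deck. Then I raised the lid by the underside of its tab, with closed fingers tilted about 32°, over past upright, and backed the hand away.

- **Lid:** in the last side image its corners and tab match the fully open angle of 1.95 rad to within about 4 enlarged pixels (about 1 camera pixel). It stays open with the hand clear.
- **Carton:** it lies flat and square on the deck, with its near edge about 33 mm in from the deck edge next to the box. That distance is worked out from where the push stopped.
- **Other objects:** tray, vial, tape roll and pump look unmoved in the side image. The image comparison gave the same shift of about 0.5 pixel for all four, which I take to be a bias of the method rather than movement. In the top view the arm hid the tray.
- **Forces:** the readings I looked at stayed within a few newtons, mostly noise.
- **Joint range:** while tilting close to the base, joint 4 reached 2.43 (limit 2.44). Joint 3 ended at -1.54 (limit -1.57). Neither was past its range in any reading.

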